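Brush out the incubator well and press in its brass tube adapter

ROBOT

A 7-joint arm with a two-finger parallel gripper is mounted at the origin on the work surface. World frame = base frame: x ahead of the robot, y to its left, z up, the work surface at z = 0. Lengths are in m, angles in rad, forces in N, time in s.
With the tool pointing down it reaches from about 0.4 to 0.875 m from the base axis. Payload 6.5 kg.
Tool frame: the origin (TCP) lies midway between the tips of the shut fingers; the grasp point (between the pads) lies 19 mm behind it; z points along the fingers, y is the line along which they close (so a half turn about z gives the same grasp; the last joint's range is limited). The gripper opens to 88 mm and grips with 3 to 60 N. Pads are 18 mm wide; open, the fingers measure 123 mm over their backs; the gripper's body (75 mm by 187 mm) begins 45 mm behind the grasp point.
Start: joints at [-1.338, 0.536, -0.004, 1.538, 0.003, 1.067, -0.071], TCP at [0.191, 0.621, 0.239] pointing down, gripper open.
Joint ranges: [-2.7, 2.7], [-0.37, 2.16], [-1.27, 1.26], [0.24, 2.4], [-1.31, 4.45], [0.19, 1.91], [-2.76, 2.76]. Speed limits (rad/s): [2.39, 2.39, 3.14, 3.14, 3.14, 3.14, 3.14].

INTERFACE

Orientations are given as [roll, pitch, yaw] about the fixed x, y, z axes, in that order (R = Rz(yaw) Ry(pitch) Rx(roll)).
In Python, from cell import robot gives the robot as it stands. The module is installed in compiled form; this text tells all that it offers. Calls block until the motion is done:
- robot.goto(position, orientation): joint-space move of the TCP to a pose.
- robot.line_to(position, rot=None, max_speed=0.15): straight line of the TCP; rot=None keeps the orientation; max_speed is the mean speed in m/s.
- robot.set_joints(angles): joint-space move.
- robot.command_gripper(opening): opening from 0.0 (shut) to 1.0 (fully open); the grip force is fixed at half the most; returns when the fingers have stopped.
- robot.hold(seconds).
- robot.solve_ik(position, orientation): joint angles nearest the present ones, or None.
- robot.observe(): the state.
- robot.get_image(name): name is "side" or "top"; returns the picture (420x560x3 uint8, blue, green, red); there is no depth.
- robot.get_calibration(name): a dict with "fx", "fy", "cx", "cy" (pixels), "xyz" and "attitude" of the camera in the world. Camera axes: x right, y up, looking along -z (the intrinsics and any distortion apply to the point x, -y, -z); pixel columns grow to the right and rows downward; lengths in m; the calibration is good to about 2 mm. A picture is of the moment at which its call begins. get_calibration takes no time and is no camera call.
A pose or a line that the arm cannot do raises robot.PlanningError and nothing moves.
- robot.finish_job(): hands the job in; it is judged then, once.
The state is a dict: "time": time; "joint_positions": joint angles; "dq": joint speeds; "tau": joint torques, N m; "tool_pos": TCP position; "tcp_rot": TCP orientation; "contact_force": force on the tool from outside, world axes, zero at the start; "ft_torque": the same for the moment, N m; "width": opening from 0.0 (shut) to 1.0 (fully open); "grasp_force": force on a finger pad.
Only numpy, scipy, OpenCV 4.12 (cv2) and the standard library are available. Lean on these libraries where they do the work, as an engineer would, in place of code of your own. Each camera call takes 0.05 s, during which the arm holds its last target. There are 200 camera calls.

TASK

Get the tube incubator ready: scrub out its well with the long brush - down to the bottom, up to the mouth and down to the bottom again - then stand the brush back in its stand, handle up. After that take the brass tube adapter (not the black plastic one) and press it, spigot down, straight into the clean well until its shoulder sits fully home, flush on the block. Leave the black adapter, the sample jars and the pipette where they are.

Things in the scene. Friction and masses are not known exactly. Their poses are not given: they have to be found in the camera images.
- incubator: Tube incubator, fixed to the bench, yaw varies: aluminium block 100 x 110 mm, 70 mm tall, flat on top, origin under the block's centre, with a white control panel (50 mm long, 52 mm tall) on its -x side. One vertical well in the middle of its top.
- well_mouth (a point): Centre of the well's mouth, level with the block's top, 70 mm above the bench; z up. Bore 32 mm, 50 mm deep, flat bottom. Four spring balls 14 mm below the mouth leave 26 mm free and yield sideways: pushing the adapter past them and on down takes about 8 to 18 N, most over the first 6 mm; its weight alone does not do it.
- stand_mouth (a point): Brush stand: white block 65 x 65 mm, 58 mm tall, on a blue 85 mm foot, fixed to the bench. This point is the centre of the mouth of its round hole, 58 mm above the bench; z up. Hole: 30 mm bore, 50 mm deep, flat floor. At the start the brush stands in it, bristles down. Stand and tray may change sides.
- brush_mid (a point): Long brush, 190 mm, 60 g, upright; this point is half-way along it, z towards the handle. Bristle head 23 mm across, 45 mm long (-95 to -50 mm from this point), its end tapered to 18 mm, treat as stiff; steel stem 6 mm across; blue cylindrical handle 20 mm across, 80 mm long (+15 to +95 mm, centre +55 mm).
- brush_tip (a point): The flat bristle end of the brush, on its axis, 95 mm from brush_mid; z along the brush towards the handle. Standing in the stand it is 50 mm below the stand's mouth; at the bottom of the well, 50 mm below the well's mouth.
- sleeve_mid (a point): Brass tube adapter, 65 mm tall, 0.14 to 0.26 kg, upright on the tray. Point on its axis in the underside of its shoulder, 30 mm above its foot, z up; seated, it meets the well's mouth. Spigot below: 30 mm across, 30 mm long, foot tapered to 25 mm over 7 mm. Shoulder 44 mm across, 0 to +5 mm. Grip collar 26 mm across, +5 to +35 mm, with a 17 mm blind hole in its top.
- tray: Steel tray, 120 x 180 mm, 16 mm rim, 4 mm floor, fixed to the bench; origin under its centre. The brass adapter and the black spare stand on it side by side along its y, about 90 mm apart, either way round.
- decoy_mid (a point): Black plastic adapter of the same shape, the spare on the tray; point under its shoulder, 30 mm above its foot. Leave it.
- jar_a_mid (a point): Centre (38 mm up) of a bystander: amber sample jar with a blue cap, 60 mm across, 76 mm tall, standing on the bench. Leave it.
- jar_b_mid (a point): Centre (38 mm up) of a bystander: amber sample jar with a blue cap, 60 mm across, 76 mm tall, standing on the bench. Leave it.
- jar_c_mid (a point): Centre (38 mm up) of a bystander: amber sample jar with a blue cap, 60 mm across, 76 mm tall, standing on the bench. Leave it.
- pipette_mid (a point): Middle of the thick part of a white pipette, about 230 mm long and 20 mm thick, lying along x on the right of the bench, beyond the rest. Leave it.
Not all that is in view belongs to the job. There is more than one size of the part that bears sleeve_mid; the job needs the smaller.

How it is judged:
On the way, in this order (a step that is already met when the one before it is completed fails the run):
1. the brush goes down the well, its end at least 35 mm below the mouth (horizontal distance between brush_tip and well_mouth below 0.012 m and z of brush_tip in the frame of well_mouth between -0.06 and -0.035 m), for 0.05 s.
2. the brush is drawn up until its end is within 15 mm of the well's mouth (or out) (horizontal distance between brush_tip and well_mouth below 0.012 m and z of brush_tip in the frame of well_mouth above -0.015 m), for 0.02 s.
3. the brush goes down again, its end at least 35 mm below the mouth (all of step 1), for 0.05 s.
4. the brush stands in its stand again, released (horizontal distance between brush_tip and stand_mouth below 0.008 m and z of brush_tip in the frame of stand_mouth below -0.044 m and angle between brush_tip's own z axis and vertical below 0.15 rad and contact force between the fingers and brush below 0.1 N), for 0.2 s.
5. the brass adapter is pressed home in the well, shoulder on the block (horizontal distance between sleeve_mid and well_mouth below 0.0025 m and z of sleeve_mid in the frame of well_mouth between -0.003 and 0.002 m and angle between the z axis of sleeve_mid and the z axis of well_mouth, either way round below 0.05 rad and angle between sleeve_mid's own z axis and vertical below 0.5 rad), for 0.2 s.
At the end, for the whole second after the job is handed in: The brass adapter is in the well, collar up, its shoulder within 2 mm of the block's top, within 2.5 mm of the well's axis and within 0.05 rad of it, and at rest; the brush stands in its stand, handle up, within 0.15 rad of upright, its end at least 44 mm below the stand's mouth and at rest (all of step 4 and all of step 5 and linear speed of sleeve below 0.02 m/s and linear speed of brush below 0.03 m/s); the robot touches nothing.
It fails at once if the black spare adapter is shifted by more than 40 mm or knocked over (distance of decoy_mid from where it was at the start of the episode above 0.04 m or angle between decoy_mid's own z axis and vertical above 0.6 rad).
It fails at once if a sample jar is shifted by more than 40 mm or knocked over (distance of any of jar_a_mid, jar_b_mid, jar_c_mid from where it was at the start of the episode above 0.04 m or angle between any of jar_a_mid, jar_b_mid, jar_c_mid's own z axis and vertical above 0.6 rad).
It fails at once if the pipette is shifted by more than 40 mm or knocked over (distance of pipette_mid from where it was at the start of the episode above 0.04 m or angle between pipette_mid's own z axis and vertical above 0.6 rad).
It also fails if it takes over 58 s, if anything falls off the work surface, if the arm or the gripper's body presses on something with over 40 N, if the wrist force passes 120 N, or if a joint passes its speed limit or range.

## Working session

There is one attempt and no reset: what is moved stays moved. The work goes in short steps, each a Python script; the robot and the scene stay as the last script left them, time stands still between calls to the robot, and variables do not carry over. Pictures are saved under pics/ and viewed, at most 10 in all, crops included, and the job is handed in when it is done.

```bash
mkdir -p pics; python3 - <<'E'
from cell import robot
import cv2
for n in("top","side"):
    cv2.imwrite(f"pics/{n}0.png",robot.get_image(n)); print(n,robot.get_calibration(n))
s=robot.observe(); print(s["time"],s["tool_pos"],s["tcp_rot"],s["width"],s["contact_force"])
E
```

```text
top {'fx': 509.7778245836383, 'fy': 509.7778245836383, 'cx': 284.6458225018789, 'cy': 212.1320897909978, 'xyz': array([ 0.3664784 , -0.00893067,  1.39972583]), 'attitude': array([ 0.17477624, -0.0062754 , -1.55529394])}
side {'fx': 382.4039981700442, 'fy': 382.4039981700442, 'cx': 282.01472749986976, 'cy': 213.6751064878317, 'xyz': array([ 0.09387201, -0.52700342,  0.68356502]), 'attitude': array([ 0.86277925,  0.02116351, -0.73543869])}
0.1 [0.19121515 0.62067717 0.2379476 ] [-3.14006583e+00  1.39974179e-04  2.84282597e+00] 1.0023084149999322 [0.18281522 0.67747962 0.34609713]
```

View pics/top0.png

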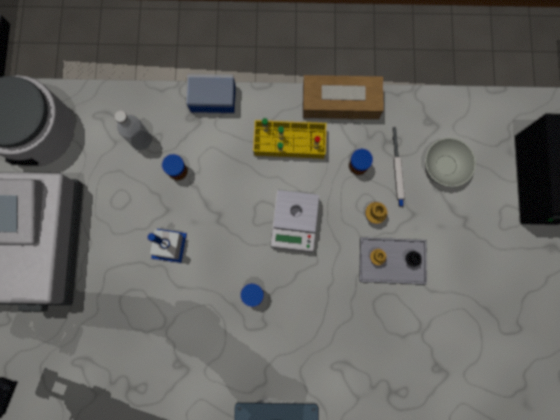

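View pics/side0.png

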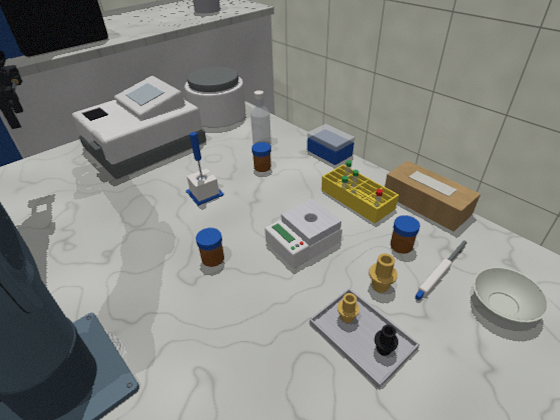

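The top view shows three candidates for the adapter. There is a small brass one on the tray at (379,257), a larger brass one off the tray at (377,212), and the black spare at (413,259). I choose the tray brass one. The brush is at (160,242) and the well at (296,211). The jars are at (174,166), (361,161) and (252,295). I'll check these in close crops.

```bash
python3 - <<'E'
import cv2,numpy as np
t=cv2.imread("pics/top0.png");s=cv2.imread("pics/side0.png")
def c(i,x,y,w=66,h=50,k=6): return cv2.resize(i[y:y+h,x:x+w],None,fx=k,fy=k,interpolation=cv2.INTER_CUBIC)
m=np.vstack([np.hstack([c(t,140,222),c(t,263,187)]),np.hstack([c(t,355,200,66,50)[:,:],c(t,358,236)])])
cv2.imwrite("pics/tc.png",m)
m=np.vstack([np.hstack([c(s,175,125,99,75,4),c(s,260,195,99,75,4)]),np.hstack([c(s,325,240,99,75,4),c(s,325,290,99,75,4)])])
cv2.imwrite("pics/sc.png",m)
E
```

```text
(no output)
```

View pics/tc.png

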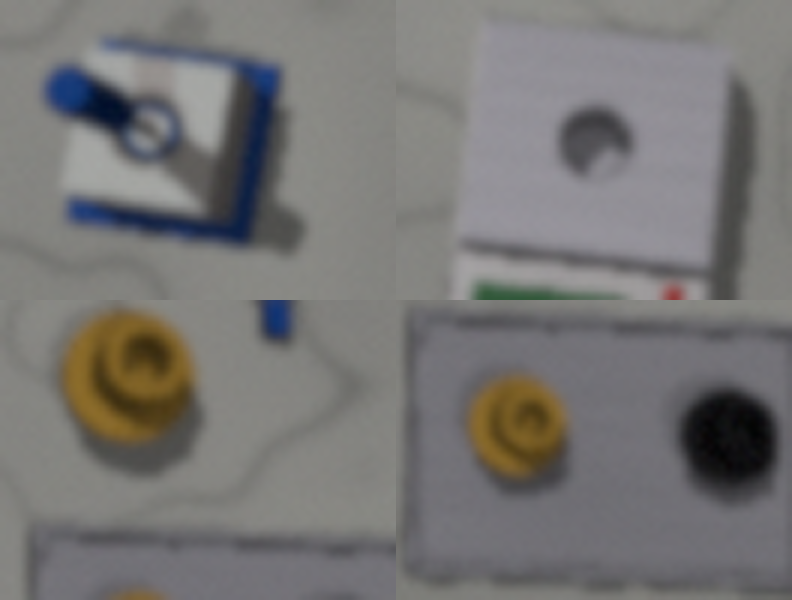

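View pics/sc.png

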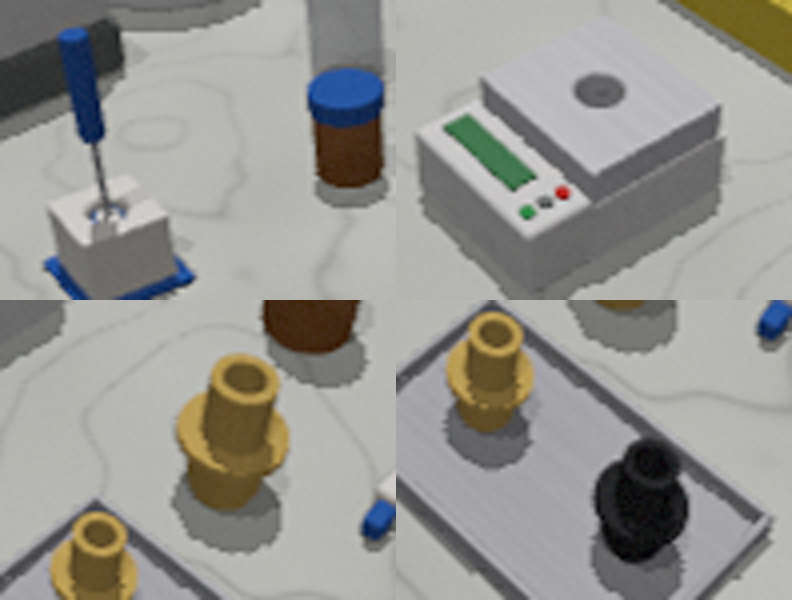

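The crops confirm it: the small brass adapter is on the tray with its shoulder at about (378.2,257.0) in the top view. The bigger one at (376,213) is off the tray. The well is at (296.2,210.7) and the stand mouth at (164.5,243.3).

```bash
cat > h.py <<'E'
from cell import robot
import numpy as np, cv2
from scipy.spatial.transform import Rotation as R
from scipy.optimize import least_squares
def proj(n,p):
    c=robot.get_calibration(n); q=R.from_euler("xyz",c["attitude"]).inv().apply(np.array(p)-c["xyz"])
    return np.array([c["cx"]+c["fx"]*q[0]/-q[2], c["cy"]-c["fy"]*q[1]/-q[2]])
def ray(n,uv,z):
    c=robot.get_calibration(n); d=R.from_euler("xyz",c["attitude"]).apply([(uv[0]-c["cx"])/c["fx"],-(uv[1]-c["cy"])/c["fy"],-1])
    return c["xyz"]+d*(z-c["xyz"][2])/d[2]
def both(a,b,z):   # known z, both views
    r=least_squares(lambda p:np.r_[(proj("top",[*p,z])-a),(proj("side",[*p,z])-b)],ray("top",a,z)[:2])
    return r.x, r.fun
E
python3 - <<'E'
from h import *
np.set_printoptions(precision=4,suppress=True)
for n,a,b,z in [("well",(296.2,210.7),(310.8,217.2),.07),("stand",(164.5,243.3),(201.3,177.8),.058),("handle",(151.3,236.7),(193.3,133.6),.198),
 ("collar",(380.3,255.5),(349.6,298.1),.069),("shoulder",(378.2,257),(348.4,309.3),.039)]:
    print(n,both(a,b,z),ray("top",a,z)[:2],ray("side",b,z)[:2])
for n,a,z in [("jarL",(174,166),.076),("jarR",(361,161),.076),("jarM",(252,295),.076),("black",(413.6,258.7),.039),("big",(376,213),.05),
 ("blkA",(263+80/6,187+20/6),.07),("blkB",(263+335/6,187+52/6),.07),("stA",(140+100/6,222+45/6),.058),("stB",(140+240/6,222+68/6),.058),("bottle",(122,117),.15),
 ("trayA",(358+15/6,236+15/6),.016),("trayB",(358+10/6,236+275/6),.016),("rack",(290,140),.05)]: print(n,ray("top",a,z)[:2])
print(R.from_euler("xyz",robot.observe()["tcp_rot"]).as_matrix())
E
```

```text
well (array([ 0.6064, -0.0446]), array([ 0.1646, -0.2572, -0.2708,  0.0963])) [ 0.6057 -0.0442] [ 0.6072 -0.0448]
stand (array([0.5144, 0.3014]), array([ 0.2851,  0.1153, -0.1392, -0.5606])) [0.5147 0.3022] [0.5131 0.2988]
handle (array([0.5149, 0.3011]), array([ 0.3165, -0.1893, -0.41  , -0.3585])) [0.5144 0.3019] [0.5146 0.2987]
collar (array([ 0.4911, -0.2654]), array([-0.0398, -0.1843, -0.0789,  0.1552])) [ 0.4906 -0.2655] [ 0.4915 -0.2653]
shoulder (array([ 0.4888, -0.2675]), array([ 0.6992,  0.2027, -0.24  , -0.555 ])) [ 0.4893 -0.2656] [ 0.4881 -0.2686]
jarL [0.7207 0.2844]
jarR [ 0.7432 -0.2166]
jarM [0.3833 0.0667]
black [ 0.4863 -0.3602]
big [ 0.6066 -0.2595]
blkA [0.6601 0.0095]
blkB [ 0.6475 -0.104 ]
stA [0.5511 0.325 ]
stB [0.5419 0.2627]
bottle [0.8284 0.4083]
trayA [ 0.5412 -0.2223]
trayB [ 0.4236 -0.2189]
rack [ 0.8071 -0.0253]
[[-0.9557  0.2943 -0.0003]
 [ 0.2943  0.9557 -0.0015]
 [-0.0001 -0.0015 -1.    ]]
```

```bash
python3 - <<'E'
from h import *
np.set_printoptions(precision=3,suppress=True)
best=None
for y in (np.pi/2,-np.pi/2,np.pi):
    print(y,[robot.solve_ik(p,[np.pi,0,y]) for p in ([.5147,.3012,.36],[.6062,-.0445,.35],[.491,-.2655,.042])])
E
```

```text
1.5707963267948966 [array([-0.907,  0.356,  0.407,  1.555, -0.145,  1.261, -0.478]), array([-0.49 ,  0.429,  0.692,  1.551, -0.282,  1.264,  0.243]), array([ 0.024,  0.743,  0.529,  1.919, -0.605,  0.643,  0.936])]
-1.5707963267948966 [array([-0.453,  0.353, -0.204,  1.527,  0.073,  1.27 ,  2.476]), array([-0.714,  0.566,  1.096,  1.562, -0.513,  1.331, -2.698]), array([-0.307,  1.038,  1.081,  1.935, -1.162,  0.976, -1.776])]
3.141592653589793 [array([-0.676,  0.342,  0.094,  1.541, -0.033,  1.26 ,  0.994]), array([-0.42 ,  0.408,  0.585,  1.547, -0.233,  1.257,  1.77 ]), array([ 0.211,  0.688,  0.271,  1.908, -0.312,  0.587,  2.255])]
```

```bash
python3 - <<'E'
from h import *
D=[np.pi,0,np.pi/2]
robot.goto([.5147,.3012,.235],D)
robot.line_to([.5147,.3012,.146])
robot.command_gripper(0.0)
s=robot.observe();print(s["time"],s["tool_pos"],s["width"],s["grasp_force"])
robot.line_to([.5147,.3012,.25])
robot.line_to([.6062,-.0445,.25],max_speed=.25)
s=robot.observe();print(s["time"],s["tool_pos"],s["tcp_rot"],s["width"],s["grasp_force"],s["contact_force"])
t=robot.get_image("top");q=robot.get_image("side")
k=lambda i,u:cv2.resize(i[int(u[1])-50:int(u[1])+50,int(u[0])-65:int(u[0])+65],(390*1,300),interpolation=cv2.INTER_CUBIC)
u=proj("side",[.6062,-.0445,.12]); v=proj("top",[.6062,-.0445,.12]);print(u.astype(int),v.astype(int))
cv2.imwrite("pics/b1.png",np.hstack([k(q,u),k(t,v)]))
E
```

```text
3.5583 [0.51469214 0.30114159 0.14596261] 0.2170578171547034 29.99698349274695
5.9833 [ 0.60605297 -0.0428576   0.24982733] [-3.14117350e+00 -8.79587188e-04  1.57281868e+00] 0.216686581626748 29.996917247772217 [ 0.05669732 -0.32327115 -0.84039971]
[310 201] [296 207]
```

View pics/b1.png

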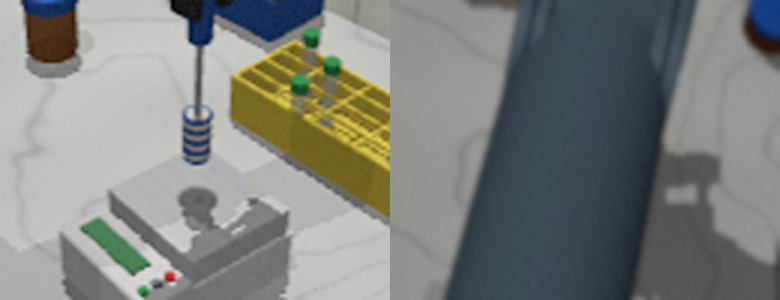

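The brush is held upright above the well. In the side view its tip is at about (310.7,203.7) and the well at (311,217), so they line up well. I'll scrub next, checking forces as it goes.

```bash
cat >> h.py <<'E'
def rep(m=""):
    s=robot.observe();print(m,round(s["time"],2),np.round(s["tool_pos"],4),np.round(s["contact_force"],1),round(s["width"],3),flush=True);return s
E
python3 - <<'E'
from h import *
print(proj("side",[.6061,-.0429,.112]))
P=np.array([.6063,-.0445,0]); g=.138   # tcp - tip height
def to(z,v=.1):
    robot.line_to(P+[0,0,.07+z+g],max_speed=v); return rep(z)
robot.hold(.3);rep()
for z in (.005,-.01,-.02,-.035):
    s=to(z,.08)
    if np.abs(s["contact_force"]).max()>12: print("STOP");break
else:
    to(-.047); robot.hold(.1);rep()
E
```

```text
[310.39098755 203.64041377]
 6.38 [ 0.6062 -0.0443  0.25  ] [ 0.4 -0.7 -0.8] 0.217
0.005 7.0 [ 0.6063 -0.0446  0.2128] [ 0.4  0.5 -1.6] 0.218
-0.01 7.33 [ 0.6058 -0.0444  0.1973] [-0.5  0.2 -0.6] 0.22
-0.02 7.61 [ 0.6059 -0.0445  0.1874] [ 0.1  0.  -0.5] 0.215
-0.035 7.94 [ 0.6058 -0.0445  0.1722] [ 0.5 -0.2 -1.1] 0.217
-0.047 8.21 [ 0.6058 -0.0445  0.1605] [ 0.3 -0.3  0.2] 0.219
 8.31 [ 0.6064 -0.0446  0.1612] [1.  0.8 0.1] 0.217
```

```bash
python3 - <<'E'
from h import *
P=np.array([.6063,-.0445,0]); g=.138
for z in (-.005,-.047):
    robot.line_to(P+[0,0,.07+z+g],max_speed=.12); robot.hold(.15); rep(z)
robot.line_to([.6063,-.0445,.25],max_speed=.15)
robot.line_to([.5147,.3012,.25],max_speed=.25); robot.hold(.4); rep()
robot.line_to([.5147,.3012,.19]);s=rep()
for z in (.175,.158,.1475):
    robot.line_to([.5147,.3012,z],max_speed=.1);s=rep(z)
    if np.abs(s["contact_force"]).max()>12: print("STOP");break
else:
    robot.command_gripper(.8); robot.line_to([.5147,.3012,.25]); rep("out")
    robot.goto([.491,-.2655,.16],[np.pi,0,np.pi/2]); rep()
i=robot.get_image("side"); cv2.imwrite("pics/s2.png",i)
E
```

```text
-0.005 8.96 [ 0.6057 -0.0443  0.2021] [ 0.  -1.1 -0.7] 0.216
-0.047 9.61 [ 0.6065 -0.0446  0.1615] [ 0.4 -0.3 -0.4] 0.217
 12.33 [0.5148 0.301  0.25  ] [ 1.   0.4 -1.5] 0.219
 12.88 [0.515  0.3013 0.1904] [ 0.  -0.6 -0.8] 0.22
0.175 13.18 [0.5147 0.3012 0.1753] [-1.1 -0.4 -1.2] 0.216
0.158 13.5 [0.5144 0.3011 0.1579] [-0.   0.6 -0.6] 0.219
0.1475 13.76 [0.5144 0.301  0.1473] [ 0.1  0.1 -2.2] 0.218
out 15.47 [0.5141 0.301  0.2491] [-0.6  0.2 -0.4] 0.801
 17.53 [ 0.4917 -0.2644  0.1599] [ 0.4 -0.5 -0.4] 0.796
```

View pics/s2.png

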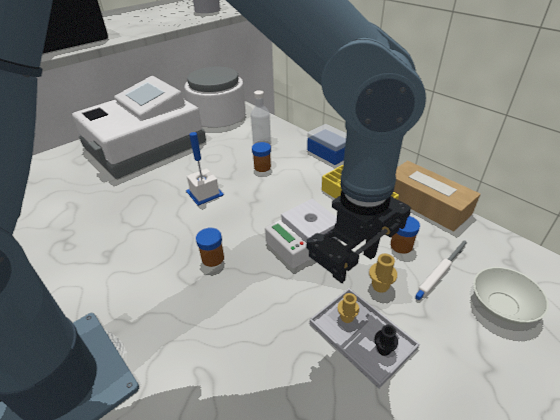

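The brush is back in its stand, upright, with its handle top at (193,133). The gripper hovers over the tray and both adapters are untouched. Next I grip the collar.

```bash
python3 - <<'E'
from h import *
robot.line_to([.491,-.2657,.08]); 
robot.line_to([.491,-.2657,.0415],max_speed=.08);s=rep("down")
robot.command_gripper(0.0);rep("grip")
robot.line_to([.491,-.2657,.16]);rep("up")
robot.line_to([.6063,-.0445,.16],max_speed=.2);robot.hold(.3)
robot.line_to([.6063,-.0445,.122]);robot.hold(.3);rep("over")   # foot at ~.0845
i=robot.get_image("side");cv2.imwrite("pics/s3.png",cv2.resize(i[170:250,260:366],None,fx=7,fy=7,interpolation=cv2.INTER_CUBIC))
dz=.122-.0415
for z in (.034,.064,.069): print(z,proj("side",[.6063,-.0445,z+dz]))
E
```

```text
down 18.9 [ 0.4908 -0.2659  0.0413] [0.3 0.2 0.7] 0.802
grip 19.65 [ 0.4911 -0.2657  0.0416] [-0.6  0.7  0.3] 0.285
up 20.59 [ 0.4905 -0.2652  0.1592] [-0.7 -0.1 -1.8] 0.286
over 22.99 [ 0.6068 -0.0446  0.1228] [-0.  -0.2 -2.1] 0.284
0.034 [310.96310657 203.0901986 ]
0.064 [311.3277689  192.98535882]
0.069 [311.39011864 191.25763949]
```

View pics/s3.png

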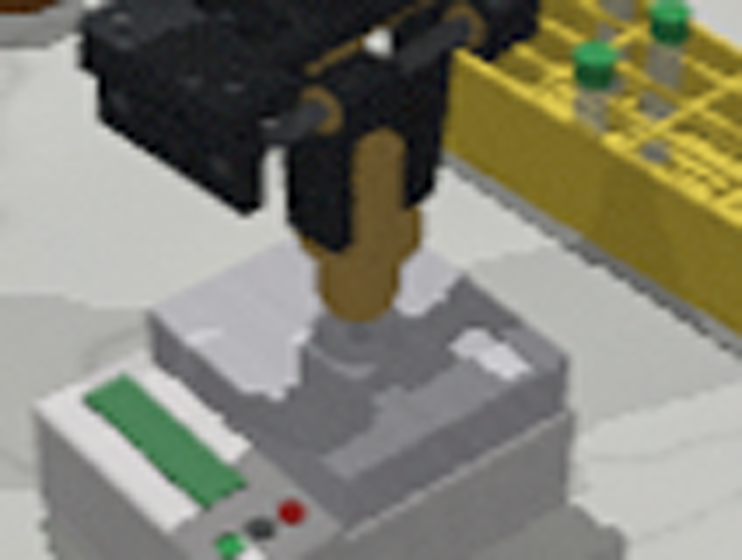

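The adapter hangs straight over the well: its spigot axis is at column 311.0 in the side view and the well is at 310.8. I'll lower it step by step and watch the forces.

```bash
python3 - <<'E'
from h import *
for z in (.110,.105,.101,.098,.095):
    robot.line_to([.6063,-.0445,z],max_speed=.05);robot.hold(.15);s=rep(z);print(np.round(s["ft_torque"],2))
    if np.abs(s["contact_force"]).max()>15: print("STOP");break
E
```

```text
0.11 23.58 [ 0.6064 -0.0446  0.1101] [-0.1  1.  -1.1] 0.284
[-0.07  0.04  0.  ]
0.105 23.98 [ 0.6063 -0.0445  0.105 ] [ 0.2  0.5 -1.1] 0.285
[-0.04  0.07  0.02]
0.101 24.38 [ 0.6063 -0.0445  0.101 ] [ 0.1 -0.1 -2. ] 0.287
[-0.11  0.04  0.04]
0.098 24.78 [ 0.6063 -0.0445  0.098 ] [-0.6 -0.8 -2. ] 0.285
[-0.07  0.03  0.04]
0.095 25.18 [ 0.6063 -0.0445  0.095 ] [ 0.1  0.  -1. ] 0.284
[-0.06  0.08  0.01]
```

```bash
python3 - <<'E'
from h import *
for z in (.0915,.089,.0865,.084,.0815,.079,.0775,.0765):
    robot.line_to([.6063,-.0445,z],max_speed=.05);robot.hold(.1);s=rep(z)
    f=s["contact_force"]
    if np.abs(f[:2]).max()>20 or abs(f[2])>35: print("STOP");break
E
```

```text
0.0915 25.53 [ 0.6066 -0.0444  0.0915] [ 2.2  1.1 -2.1] 0.286
0.089 25.88 [ 0.6068 -0.0446  0.0893] [1.5 0.2 1.1] 0.284
0.0865 26.23 [ 0.6064 -0.0445  0.0863] [ 3.2 -1.3 -2.3] 0.282
0.084 26.58 [ 0.606  -0.0444  0.0835] [ 3.4 -0.1 -6.3] 0.283
0.0815 26.93 [ 0.606  -0.0444  0.0812] [ 2.  -0.8 -5.2] 0.286
0.079 27.28 [ 0.6063 -0.0445  0.0788] [ 2.9  0.  -7. ] 0.288
0.0775 27.63 [ 0.6065 -0.0445  0.0776] [ 3.2  0.1 -0.7] 0.284
0.0765 27.98 [ 0.6065 -0.0446  0.0775] [0.3 0.8 8.3] 0.285
```

```bash
python3 - <<'E'
from h import *
for z in (.0755,.0745,.073):
    robot.line_to([.6063,-.0445,z],max_speed=.05);robot.hold(.1);s=rep(z)
    if abs(s["contact_force"][2])>28: break
robot.line_to([.6063,-.0445,.0775],max_speed=.05);rep("relax")
robot.command_gripper(.8);rep("open")
robot.line_to([.6063,-.0445,.2]);robot.goto([.45,.12,.3],[np.pi,0,np.pi/2]);rep()
a=robot.get_image("side")
cv2.imwrite("pics/s4.png",np.hstack([cv2.resize(i,(400,300),interpolation=cv2.INTER_CUBIC) for i in (a[180:255,260:360],a[125:200,160:260])]))
for p in ((0,0,.105),(0,0,.075)): print(proj("side",[.6063,-.0445,p[2]]))
E
```

```text
0.0755 28.33 [ 0.6065 -0.0446  0.0774] [-3.6  2.6 16.3] 0.288
0.0745 28.68 [ 0.6066 -0.0446  0.0774] [-6.6  2.4 26.2] 0.287
0.073 29.03 [ 0.6066 -0.0448  0.0767] [-10.1   3.9  34. ] 0.284
relax 29.28 [ 0.6066 -0.0446  0.0779] [ 1.4 -0.3  1.5] 0.284
open 30.08 [ 0.6063 -0.0445  0.0775] [-0.6  0.3  0.1] 0.8
 32.02 [0.4505 0.1195 0.2998] [ 0.6  0.3 -0.1] 0.798
[310.85089505 206.19959436]
[310.50635089 215.74695714]
```

View pics/s4.png

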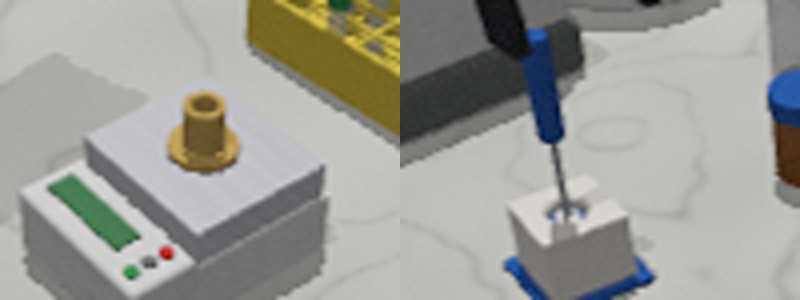

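```bash
python3 - <<'E'
from h import *
t=np.linspace(0,2*np.pi,90)
def model(c,z0):
    P=[[c[0]+r*np.cos(a),c[1]+r*np.sin(a),z0+z] for r,z in ((.022,0),(.022,.005),(.013,.035)) for a in t]
    U=np.array([proj("side",p) for p in P]); return U.min(0),U.max(0)
def meas(i,x0,x1,y0,y1):
    h=cv2.cvtColor(cv2.resize(i[y0:y1,x0:x1],None,fx=8,fy=8,interpolation=cv2.INTER_CUBIC),cv2.COLOR_BGR2HSV)
    m=(h[...,1]>95)&(h[...,0]>12)&(h[...,0]<35); ys,xs=np.nonzero(m)
    f=lambda v,o:(np.array([v.min(),v.max()+1]))/8+o-.5
    return f(xs,x0),f(ys,y0)
a=robot.get_image("side"); i0=cv2.imread("pics/side0.png")
print("now ",meas(a,295,328,195,229),*model((.6065,-.0446),.07),*model((.6065,-.0446),.073))
print("tray",meas(i0,334,364,286,312),*model((.491,-.2657),.034))
E
```

```text
now  (array([301.625, 319.125]), array([202.625, 222.5  ])) [301.49643639 202.74262271] [319.69076648 223.33228064] [301.51119828 201.76847692] [319.74397009 222.39809826]
tray (array([337.25 , 358.625]), array([292.625, 311.5  ])) [336.98798899 292.99241716] [359.33407193 318.43419969]
```

```bash
python3 - <<'E'
from h import *
robot.hold(.5);rep();print(robot.finish_job())
E
```

```text
32.62 [0.4501 0.1199 0.3   ] [-0.8 -0.3 -0.7] 0.8
the job is handed in; nothing more can be done
None
```

The job is handed in at 32.6 s of the 58 s limit: the well is scrubbed, the brush stands back in its stand, and the small brass adapter is pressed home by my checks, though no verdict came back.

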